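# Turn the track jig over on its holder and lock it

### The job

The brown track jig plate is on its holder with the rail side up (two long grooves). Lift it off, turn it over so that the sleeper side (the crosswise slots) is up, and seat it again flat and fully down on the holder's two pins; they are unequally spaced, so it goes on only one way round. Set it down each time rather than dropping it or letting it topple over, then swing the hold-down bar back across it up to its stop, and leave everything else on the bench where it is.

Things in the scene. Friction and masses are not known exactly. Their poses are not given: they have to be found in the camera images.
- jig_plate: reversible track-building jig: flat brown block 130 mm long (x), 58 mm wide (y), 20 mm thick (z), about 0.24 kg, origin at its middle. +z face: rail side, two grooves along its length. Two holes of 9.8 mm go right through on its long centre line at x = -45 and x = +25 mm. Starts on the holder's pins, +z up, x along the holder's x. It can stand upright on either 58 x 20 mm end
- sleeper_face (a point): middle of the jig plate's -z face, the sleeper side (nine slots 5 mm wide across the whole width), 10 mm from the plate's middle. Turned over about its long axis the plate fits the same pins again; turned over end for end it does not
- hole_far (a point): point on the axis of the jig plate's hole at x = -45 mm (the one farther from its middle), at mid thickness
- jig_holder: fixed holder: dark steel base 170 mm (x) by 134 mm (y from -50 to +84) by 12 mm high; on it an aluminium riser 118 mm (x) by 34 mm (y), its top 36 mm above the base's underside. The jig plate lies on the riser and overhangs it 12 mm at each side. Origin at the underside of the base below the riser's middle, z up; its y points away from the robot and its x to the robot's right, within 0.6 rad
- seat (a point): point of the holder where the middle of the seated jig plate belongs: 46 mm above the holder's origin. All things stand on a brushed aluminium sheet whose top is at z = 0.006; it covers x from 0.33 to 0.93 and y from -0.5 to 0.5
- pin_far (a point): on the axis of the holder's pin at x = -45 mm, y = 0, at the seat's height; the other pin is at x = +25 mm, y = 0. Both are steel, 8 mm in diameter, 14 mm high above the riser: straight for 8 mm, then a tapered nose
- hold_down (a joint): angle (rad) of the hold-down bar, which swings level about an 18 mm post at x = 0, y = 70 mm of the holder. 0: at its stop, across the plate's middle, along the holder's -y; it opens counter-clockwise from above, towards +x, up to 2.6, and stays where left (about 1 N at the knob). Steel, 20 mm wide, 8 mm thick, end 80 mm from the pivot, underside 2.5 mm over a seated plate, so a plate not fully down blocks it
- bar_knob (a point): middle of the bar's upright round black knob, 70 mm from the pivot, 16 mm in diameter, 30 mm tall (15 mm above and below this point); the bar's top face is 19 mm below this point. This point is 85.5 mm above the holder's origin
- vise: bystander, fixed: small grey bench vise holding a wooden truss-bridge section; within 80 mm of its origin in x and 76 mm in y, 111 mm high. Origin at the middle of its underside
- loco_shell: bystander, loose: yellow diesel locomotive shell, 170 mm long (x), 36 mm wide, 42 mm high. Origin at the middle of its underside
- cleaning_car: bystander, loose: grey track-cleaning car, 168 mm long (x) over its couplers, 34 mm wide, 57 mm high. Origin at the middle of its underside
- sleeper_tray: bystander, loose: black tray with sleepers and rails, 150 mm long (x), 60 mm wide, 22 mm high. Origin at the middle of its underside
- tweezer_case: bystander, loose: open black hard case with steel tweezers, 90 mm (x) by 160 mm (y), 20 mm high, its lid standing up on the +x side to about 110 mm. Origin at the middle of its underside. Beyond it, at the far right corner of the sheet, a fixed bench magnifier (white) stands out of the way
- fluid_bottle: bystander, loose: small white bottle, 40 mm in diameter, 85 mm high. Origin at the middle of its underside
- screwdriver: bystander, loose: screwdriver with a black handle, 170 mm long (x), 30 mm thick, lying; origin near its middle
There are look-alikes about, which are no part of the job. Leave any blue look-alike of the jig_plate alone.

How it is judged (in metres and radians):
On the way, in this order (a step that is already met when the one before it is completed fails the run):
1. the jig plate is lifted clear of the pins (z of jig_plate in the frame of seat above 0.03 m), for 0.1 s.
2. the jig plate lies sleeper side up, fully down on both pins (z of jig_plate in the frame of seat below 0.003 m and horizontal distance between jig_plate and seat below 0.004 m and horizontal distance between hole_far and pin_far below 0.005 m and z of sleeper_face in the frame of seat above 0.007 m and angle between the z axis of jig_plate and the z axis of jig_holder, either way round below 0.04 rad and linear speed of jig_plate below 0.02 m/s), for 0.2 s.
At the end, for the whole second after the job is handed in: The jig plate lies at rest on the holder with its sleeper side up, its middle within 4 mm of the seat sideways and at most 3 mm too high, its far hole over the far pin (5 mm), level within 0.04 rad; the hold-down bar is across it, within 0.15 rad of its stop (all of step 2 and value of joint hold_down below 0.15 rad); the robot touches nothing.
It fails at once if a loose bystander is shifted by more than 30 mm (distance of any of loco_shell, cleaning_car, sleeper_tray, tweezer_case, fluid_bottle, screwdriver from where it was at the start of the episode above 0.03 m).
It fails at once if the bottle, the shell or the car is knocked over (angle between any of fluid_bottle, loco_shell, cleaning_car's own z axis and vertical above 0.6 rad).
It fails at once if the jig plate is dropped (falls faster than 1.2 m/s) or topples over freely (turns faster than 9 rad/s) (linear speed of jig_plate above 1.2 m/s or angular speed of jig_plate above 9 rad/s).
It also fails if it takes over 72 s, if anything falls off the work surface, if the arm or the gripper's body presses on something with over 40 N, if the wrist force passes 120 N, or if a joint passes its speed limit or range.

### The arm

A 6-joint arm with a two-finger parallel gripper is mounted at the origin on the work surface. World frame = base frame: x ahead of the robot, y to its left, z up, the work surface at z = 0. Lengths are in mm, angles in degrees, forces in N, time in s.
With the tool pointing down it reaches from about 275 to 825 mm from the base axis. Payload 4.9 kg.
Tool frame: the origin (TCP) lies midway between the tips of the shut fingers; the grasp point (between the pads) lies 19 mm behind it; z points along the fingers, y is the line along which they close (so a half turn about z gives the same grasp; the last joint's range is limited). The gripper opens to 85 mm and grips with 20 to 120 N. Pads are 22 mm wide; open, the fingers measure 114 mm over their backs; the gripper's body (76 mm by 85 mm) begins 54 mm behind the grasp point. The pads swing forward as they close: fully open they stand 13 mm farther back than shut.
Start: joints at [-74.381, 18.69, -11.035, 60.275, 0, 82.311], TCP at [217.633, -505.128, 199.481] pointing down, gripper open.
Joint ranges: [-152.03, 152.03], [-55.5, 102.48], [-74.3, 77.21], [-110.64, 120.58], [-84.22, 78.4], [-180, 180]. Speed limits (degrees/s): [147.25, 147.25, 180, 180, 180, 180].

### API

Orientations are given as [roll, pitch, yaw] about the fixed x, y, z axes, in that order (R = Rz(yaw) Ry(pitch) Rx(roll)).
In Python, from cell import state, grab_frame, calibration, close_job gives the robot as it stands.
- The arm moves only by the tool step_arm, never from a script. Its argument "targets" is text: rows parted by semicolons, each of 7 numbers parted by spaces: the shift along the tool's x, y, z as a fraction of full scale, then the turn, a rotation vector about the tool's x, y, z as a fraction of full scale, then the closure, from -1 (fully open) to 1 (shut). In form: dx dy dz wx wy wz hand; .... A call has 1 to 12 rows; each row is the pose to reach, as a shift and turn from the pose commanded when the call began, along the tool's axes at that moment; what a row does not reach only later rows make up. Full scale, the value 1, is 0.4 m for a shift and 2 rad for a turn. A row lasts 1/8 s, in which the tool goes at most 62.5 mm and 10.7 degrees, less where a joint would pass 70% of its speed; a pose out of reach is approached as far as the arm can. A call with a number of a shift or a turn outside -1 to 1 is refused whole. A call with a gripper value outside its range is refused whole. The fingers move at their own pace and stop on an object; "newtons" is the grip in N (left out, the last holds). Time passes only in rows, so rows that repeat a pose let the fingers close. It gives the time, the measured TCP pose, the force, the opening and the grip force at its end, in the units of the state.
- state(): the state, without advancing time (a new reading comes with each control period).
- grab_frame(name): name is "scene" or "top"; returns (picture, depth): 420x560x3 uint8, red, green, blue; 420x560 float32, mm along the optical axis (not along the pixel's ray), 0 where there is no reading.
- calibration(name): a dict with "fov_y" (degrees; the focal length in pixels is half the picture's height over the tangent of half this angle, whatever the lens; pixels are square), "cx", "cy" (the principal point, pixels), "origin" and "rotation" of the camera in the world. Camera axes: x right, y down, z forward; pixel columns grow to the right and rows downward; lengths in mm; the calibration is good to about 2 mm. A picture is of the moment at which its call begins. calibration takes no time and is no camera call.
- close_job(): hands the job in; it is judged then, once.
The state is a dict: "time": time; "joint_positions": joint angles; "qvel": joint speeds; "tau": joint torques, N m; "ee_pos": TCP position; "eef_rot": TCP orientation; "contact_force": force on the tool from outside, world axes, zero at the start; "ft_torque": the same for the moment, N m; "gripper_width": finger opening in mm; "gripper_force": force on a finger pad.
Only numpy, scipy, OpenCV 4.12 (cv2) and the standard library are available. Lean on these libraries where they do the work, as an engineer would, in place of code of your own. Each camera call takes 0.05 s, during which the arm holds its last target. There are 200 camera calls.

## Working session

There is one attempt and no reset: what is moved stays moved. The work goes in short steps, Python scripts to look and compute and a tool call to move; the robot and the scene stay as the last step left them, time stands still between calls to the robot, and variables do not carry over. Pictures are saved under pics/ and viewed, at most 10 in all, crops included, and the job is handed in when it is done.

Besides the shell and the picture viewer there is one more tool, called after ">>>" as name(argument=value, ...) on one line, values as JSON. step_arm: Moves the arm, as the interface text tells. Its arguments: {"type":"object","properties":{"targets":{"type":"string"},"newtons":{"type":"number"}},"required":["targets"]}

```bash
mkdir -p pics; ls
python3 - <<'E'
from cell import *
import cv2
for n in("scene","top"):
    p,d=grab_frame(n); cv2.imwrite(f"pics/{n}0.png",p[:,:,::-1]); c=calibration(n); print(n,c,d.min(),d.max())
print(state())
E
```

```text
pics
scene {'fov_y': 53.07397001239555, 'cx': 272.691969174032, 'cy': 208.25712185750027, 'origin': array([1054.49804133,  372.66939765, 1073.14173711]), 'rotation': array([-146.37234426,   -0.39395376,  123.86469976])} 0.0 3302.845
top {'fov_y': 43.420416134118625, 'cx': 270.70018459966, 'cy': 215.66661412524724, 'origin': array([ 265.92669704,   26.07364079, 1573.79959094]), 'rotation': array([-171.39434751,   -0.53212078,  -89.86104476])} 0.0 2537.7266
{'time': 0.1, 'joint_positions': array([-7.43814197e+01,  1.87280225e+01, -1.10850394e+01,  6.02738683e+01,
        7.89356534e-04,  8.23099945e+01]), 'qvel': array([ 0.0626794 , -0.19124549,  0.08088839, -0.01633697, -0.01828809,
        0.01996383]), 'tau': array([ 7.63110183e-04, -4.44239724e+01,  2.63037765e+01,  7.90373830e-03,
       -1.47381061e-04, -3.67221666e-07]), 'ee_pos': array([ 217.48282733, -504.57466182,  198.78750048]), 'eef_rot': array([-1.79913957e+02, -1.24146767e-02,  2.33085759e+01]), 'contact_force': array([-0.60425393, -0.10759511, -0.18284811]), 'ft_torque': array([-0.00025582, -0.02813374,  0.00809924]), 'gripper_force': 0.0, 'gripper_width': 85.30424908249655}
```

View pics/scene0.png

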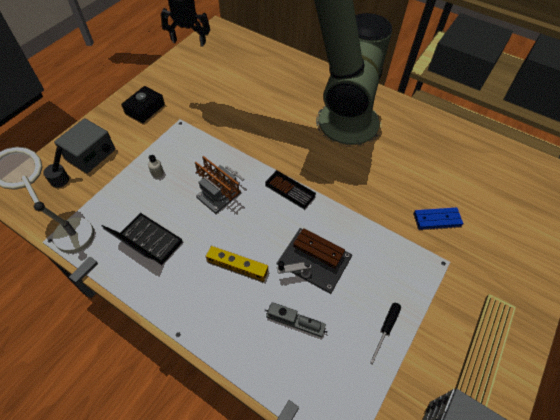

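View pics/top0.png

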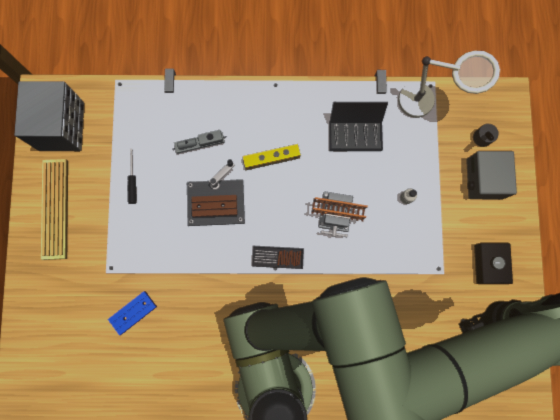

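The plate candidates are the brown block at top (214,206) / scene (320,248), the blue block at top (132,313) / scene (438,218), the brown sleepers in the tray at top (277,257), and the wooden truss at top (338,208). I choose the brown grooved block on the dark holder. The next step is to check that in a crop and measure it.

```bash
cat > h.py <<'E'
import numpy as np, cv2
from cell import *
from scipy.spatial.transform import Rotation as Ro
def cam(n):
    c=calibration(n); f=210/np.tan(np.radians(c['fov_y']/2))
    return f,c['cx'],c['cy'],np.array(c['origin']),Ro.from_euler('xyz',c['rotation'],degrees=True).as_matrix()
def ray(n,u,v,z):
    f,cx,cy,o,R=cam(n); u=np.atleast_1d(u).astype(float);v=np.atleast_1d(v).astype(float)
    d=np.stack([(u-cx)/f,(v-cy)/f,np.ones_like(u)],1)@R.T
    return o+d*((z-o[2])/d[:,2])[:,None]
def pts(n,d):
    f,cx,cy,o,R=cam(n); v,u=np.mgrid[0:420,0:560]
    return o+np.stack([(u-cx)/f*d,(v-cy)/f*d,d],-1)@R.T
def proj(n,P):
    f,cx,cy,o,R=cam(n); q=(np.atleast_2d(P)-o)@R; return np.stack([f*q[:,0]/q[:,2]+cx,f*q[:,1]/q[:,2]+cy],1)
def rect(n,mask,z):
    v,u=np.nonzero(mask); P=ray(n,u,v,z)[:,:2]; 
    return cv2.minAreaRect(P.astype(np.float32)),P.mean(0)
E
cat > m.py <<'E'
from h import *
import sys
tag=sys.argv[1]
crops=[]
for n,(u,v) in(("top",(214,195)),("scene",(318,255))):
    p,d=grab_frame(n)
    hsv=cv2.cvtColor(p,cv2.COLOR_RGB2HSV)
    m=((hsv[...,0]<14)&(hsv[...,1]>110)&(hsv[...,2]>35)).astype(np.uint8)
    w=np.zeros_like(m); w[v-45:v+45,u-45:u+45]=1; m=m*w
    k,l,s,c=cv2.connectedComponentsWithStats(cv2.morphologyEx(m,cv2.MORPH_CLOSE,np.ones((3,3))))
    i=1+np.argmax(s[1:,4]); print(n,'plate px',c[i],s[i]); print('  z62',rect(n,l==i,62))
    P=pts(n,d); print('  depth z on plate',np.percentile(P[l==i][:,2],[5,50,95]), P[l==i].mean(0))
    b=((hsv[...,2]<75)&(hsv[...,1]<90)).astype(np.uint8)*w
    k,l,s,c=cv2.connectedComponentsWithStats(b)
    for i in np.argsort(-s[1:,4])[:2]+1: print('  dark',s[i],rect(n,l==i,18))
    crops.append(cv2.resize(p[v-45:v+45,u-48:u+48,::-1],None,fx=4,fy=4,interpolation=cv2.INTER_CUBIC))
cv2.imwrite(f"pics/c{tag}.png",np.hstack(crops))
E
python3 m.py 1
```

```text
top plate px [214.07398844 205.3283237 ] [192 195  45  22 865]
  z62 (((524.6002197265625, 177.5839080810547), (57.84299087524414, 128.54315185546875), 2.892169237136841), array([524.53082839, 177.1412023 ]))
  depth z on plate [57.30415286 62.7672093  68.76009571] [523.42296467 176.57586439  68.13164883]
  dark [189 206  50  13 150] (((502.28466796875, 185.03729248046875), (147.94769287109375, 34.86516189575195), 81.83073425292969), array([500.54418623, 189.7417189 ]))
  dark [189 188  12  17  61] (((565.0816040039062, 249.23170471191406), (28.866857528686523, 53.148406982421875), 55.447967529296875), array([567.78398858, 247.05510188]))
scene plate px [318.90804598 246.67586207] [294 229  50  37 870]
  z62 (((525.49267578125, 176.8760223388672), (56.63035583496094, 131.06161499023438), 2.554335117340088), array([525.83891579, 177.6415258 ]))
  depth z on plate [58.22442786 61.86011532 65.14800832] [526.85334725 178.16072449  64.02530913]
  dark [ 277  229   75   65 1519] (((550.5359497070312, 179.13778686523438), (148.47731018066406, 168.90127563476562), 2.7859814167022705), array([565.76894766, 188.47728518]))
  dark [333 253   2   3   4] (((500.07757568359375, 215.3736572265625), (6.338048458099365, 2.1891636848449707), 73.06011962890625), array([500.07753088, 215.37610526]))
```

View pics/c1.png

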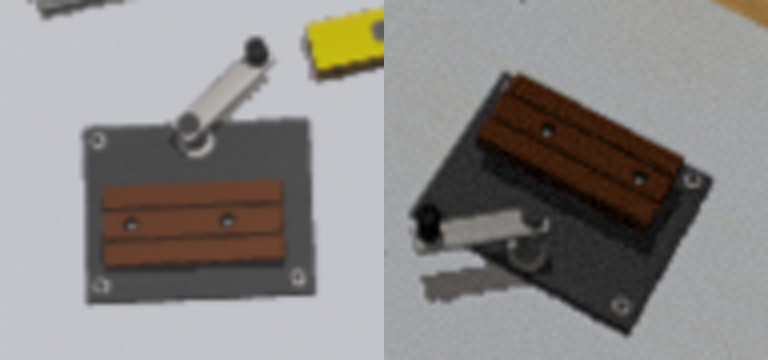

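The crop shows the brown block with two lengthwise grooves and two holes, at top crop (132,225) and (228,221). It sits on the dark base and the bar is swung open towards the upper right, so this is the right plate.

The plan has six steps:
1. Grip the right end across the width with the tool tilted 45°.
2. Stand the plate on its left end.
3. Regrip from the other face.
4. Spin it 180° about vertical.
5. Lay it back on the pins.
6. Swing the bar back.

```bash
cat > go.py <<'E'
# usage: go.py N gx gy gz phi psi [h|w]  : grasp-point target; h = given in holder frame (mm from seat), w = world; prints rows
import sys; from h import *
OFF=22.
Y0=np.radians(2.7); S=np.array([525.,177.2,52.])
hx=np.array([np.sin(Y0),-np.cos(Y0),0]); hy=np.array([np.cos(Y0),np.sin(Y0),0]); z=np.array([0,0,1.])
def tool(phi,psi):   # psi 0: y_tool=+hy ; 180: y_tool=-hy ; phi: tilt of tool z toward -hx
    f=np.radians(phi); t=-np.cos(f)*z-np.sin(f)*hx
    y=hy*np.cos(np.radians(psi))-hx*np.sin(np.radians(psi)) if phi==0 else hy*np.sign(np.cos(np.radians(psi)))
    return np.stack([np.cross(y,t),y,t],1)
def rows(n,p1,R1,hand):
    s=state(); p0=np.array(s['ee_pos']); R0=Ro.from_euler('xyz',s['eef_rot'],degrees=True)
    d=R0.inv().apply(p1-p0)/400; w=(R0.inv()*Ro.from_matrix(R1)).as_rotvec()/2
    print('dist %.0f rot %.0f'%(np.linalg.norm(d)*400,np.degrees(np.linalg.norm(w)*2)))
    print('; '.join(' '.join('%.4g'%round(x,4) for x in np.r_[d,w]*min(1,k/n))+' '+hand for k in range(1,n+1)))
if __name__=='__main__':
    n=int(sys.argv[1]); g=np.array(list(map(float,sys.argv[2:5]))); phi,psi=map(float,sys.argv[5:7])
    G=g if sys.argv[7]=='w' else S+g[0]*hx+g[1]*hy+g[2]*z
    R=tool(phi,psi); rows(n,G+OFF*R[:,2],R,sys.argv[8])
    s=state(); r=Ro.from_euler('xyz',s['eef_rot'],degrees=True).as_matrix(); G=np.array(s['ee_pos'])-OFF*r[:,2]
    print('t %.2f J'%s['time'],np.round(s['joint_positions'],1),'G holder',np.round([(G-S)@hx,(G-S)@hy,(G-S)@z],1),'F',np.round(s['contact_force'],1),'w',round(s['gripper_width'],1))
E
python3 go.py 12 350 -150 330 0 0 w -1
```

```text
dist 394 rot 69
0.0546 -0.057 -0.0226 -0 -0 -0.0505 -1; 0.1092 -0.114 -0.0453 -0.0001 -0.0001 -0.1009 -1; 0.1638 -0.1709 -0.0679 -0.0001 -0.0001 -0.1514 -1; 0.2184 -0.2279 -0.0906 -0.0001 -0.0001 -0.2019 -1; 0.273 -0.2849 -0.1132 -0.0002 -0.0002 -0.2523 -1; 0.3276 -0.3419 -0.1359 -0.0002 -0.0002 -0.3028 -1; 0.3822 -0.3989 -0.1585 -0.0002 -0.0002 -0.3533 -1; 0.4368 -0.4559 -0.1811 -0.0003 -0.0002 -0.4037 -1; 0.4914 -0.5128 -0.2038 -0.0003 -0.0003 -0.4542 -1; 0.546 -0.5698 -0.2264 -0.0003 -0.0003 -0.5047 -1; 0.6005 -0.6268 -0.2491 -0.0004 -0.0003 -0.5551 -1; 0.6551 -0.6838 -0.2717 -0.0004 -0.0004 -0.6056 -1
t 0.20 J [-74.4  18.7 -11.1  60.3  -0.   82.3] G holder [ 666.7 -339.3  169. ] F [-0.7  0.6  0.2] w 85.8
```

>>> step_arm(targets="0 0 -0.15 0 0 0 -1; 0.1 -0.1 -0.27 0 0 -0.09 -1; 0.2 -0.2 -0.27 0 0 -0.18 -1; 0.3 -0.31 -0.27 0 0 -0.27 -1; 0.4 -0.42 -0.27 0 0 -0.36 -1; 0.5 -0.52 -0.27 0 0 -0.45 -1; 0.6 -0.62 -0.27 0 0 -0.54 -1; 0.655 -0.684 -0.272 0 0 -0.606 -1; 0.655 -0.684 -0.272 0 0 -0.606 -1")

```text
time: 1.32
ee_pos: [350.2, -148.4, 308.4]
eef_rot: [180.0, 0.0, 93.0]
contact_force: [-0.5, -0.7, 0.5]
gripper_width: 85.4
gripper_force: 0.0
```

```bash
python3 go.py 10 125 0 80 45 0 h -1
```

```text
dist 341 rot 45
0.0517 0.0477 0.048 -0.0001 0.0393 0.0002 -1; 0.1033 0.0955 0.096 -0.0002 0.0785 0.0005 -1; 0.155 0.1432 0.144 -0.0003 0.1178 0.0007 -1; 0.2066 0.1909 0.192 -0.0003 0.1571 0.001 -1; 0.2583 0.2386 0.24 -0.0004 0.1964 0.0012 -1; 0.31 0.2864 0.288 -0.0005 0.2356 0.0014 -1; 0.3616 0.3341 0.336 -0.0006 0.2749 0.0017 -1; 0.4133 0.3818 0.384 -0.0007 0.3142 0.0019 -1; 0.4649 0.4296 0.432 -0.0008 0.3534 0.0021 -1; 0.5166 0.4773 0.48 -0.0009 0.3927 0.0024 -1
t 1.32 J [-34.1  -3.1 -20.7  72.3   0.   52.9] G holder [ 317.  -189.9  278.4] F [-0.5 -0.7  0.5] w 85.4
```

>>> step_arm(targets="0.052 0.048 0.03 0 0.039 0 -1; 0.103 0.095 0.06 0 0.079 0 -1; 0.155 0.143 0.1 0 0.118 0 -1; 0.207 0.191 0.15 0 0.157 0 -1; 0.258 0.239 0.2 0 0.196 0 -1; 0.31 0.286 0.25 0 0.236 0.001 -1; 0.362 0.334 0.3 0 0.275 0.002 -1; 0.413 0.382 0.36 0 0.314 0.002 -1; 0.465 0.43 0.42 0 0.353 0.002 -1; 0.517 0.477 0.48 0 0.393 0.002 -1; 0.517 0.477 0.48 0 0.393 0.002 -1")

```text
time: 2.7
ee_pos: [529.4, 65.0, 112.9]
eef_rot: [-179.4, -45.1, 92.0]
contact_force: [-0.7, 0.7, -0.2]
gripper_width: 85.6
gripper_force: 0.0
```

```bash
python3 go.py 5 45 0 0 45 0 h -1
python3 - <<'E'
from h import *
p,d=grab_frame("top"); q,d=grab_frame("scene")
cv2.imwrite("pics/a.png",np.hstack([cv2.resize(i[v-60:v+60,u-65:u+65,::-1],None,fx=3,fy=3) for i,u,v in((p,225,195),(q,318,235))]))
E
```

```text
dist 113 rot 1
0.0021 0.0006 0.0563 -0.0003 -0.0003 -0.0008 -1; 0.0042 0.0011 0.1126 -0.0005 -0.0005 -0.0017 -1; 0.0063 0.0017 0.1689 -0.0008 -0.0008 -0.0025 -1; 0.0084 0.0023 0.2253 -0.0011 -0.001 -0.0034 -1; 0.0105 0.0028 0.2816 -0.0014 -0.0013 -0.0042 -1
t 2.70 J [-25.1  36.4 -13.7  65.2  38.7  53.6] G holder [127.9  -0.8  76.4] F [-0.7  0.7 -0.2] w 85.6
```

View pics/a.png

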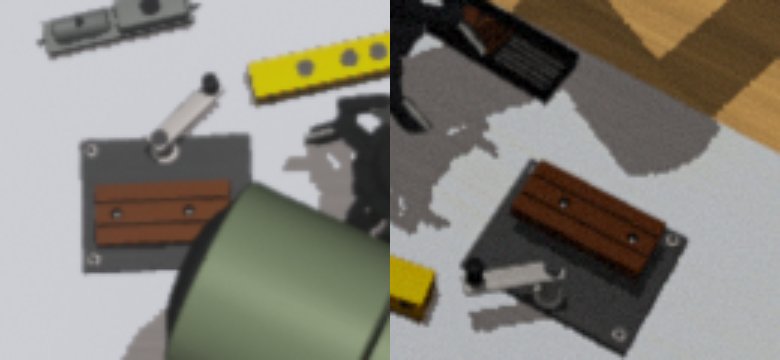

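Run:
```python
from h import *
for z in(113,122,135):
  for n,u0,v0 in(("top",160,135),("scene",253,175)): print(z,n,((proj(n,[[529+44,67-(z-113),z],[529-44,67-(z-113),z]])-[u0,v0])*3).round())
```

```text
113 top [[275. 152.]
 [274. 244.]]
113 scene [[ 68. 164.]
 [121.  96.]]
122 top [[284. 150.]
 [284. 243.]]
122 scene [[ 60. 154.]
 [113.  86.]]
135 top [[298. 147.]
 [298. 240.]]
135 scene [[ 47. 139.]
 [102.  71.]]
```

Run:
```python
from h import *
s=state(); R=Ro.from_euler('xyz',s['eef_rot'],degrees=True).as_matrix(); p0=np.array(s['ee_pos'])
for n in("top","scene"):
    p,d=grab_frame(n); P=pts(n,d); L=(P-p0)@R
    m=(d>0)&(P[...,2]>85)&(np.abs(L[...,1])<75)&(np.abs(L[...,0])<45)&(L[...,2]>-90)&(L[...,2]<30)
    q=L[m]; print(n,len(q)); 
    for lo in range(-90,30,10):
        k=q[(q[:,2]>=lo)&(q[:,2]<lo+10)]
        if len(k)>3: print(lo,len(k),'x',k[:,0].min().round(),k[:,0].max().round(),'y',np.percentile(k[:,1],[0,10,50,90,100]).round())
```

```text
top 64
-90 12 x 5.0 13.0 y [44. 44. 48. 59. 63.]
-80 15 x -8.0 14.0 y [44. 45. 46. 57. 57.]
-70 20 x -10.0 14.0 y [44. 44. 47. 56. 56.]
-60 15 x -6.0 13.0 y [43. 44. 46. 55. 58.]
scene 216
-90 51 x -14.0 13.0 y [-54. -46. -41.  57.  58.]
-80 58 x -12.0 13.0 y [-55. -47.  46.  58.  59.]
-70 52 x -13.0 14.0 y [-55. -45.  46.  58.  59.]
-60 48 x -12.0 12.0 y [-56. -45. -40.  55.  58.]
-50 7 x -9.0 9.0 y [-48. -45. -41.  -5.  50.]
```

Run:
```python
from h import *
s=state(); R=Ro.from_euler('xyz',s['eef_rot'],degrees=True).as_matrix(); p0=np.array(s['ee_pos'])
out=[]
for n in("scene","top"):
    p,d=grab_frame(n); im=p[:,:,::-1].copy(); c=proj(n,p0)[0].round().astype(int); u0,v0=c[0]-38,c[1]-50
    im=cv2.resize(im[v0:v0+100,u0:u0+76],None,fx=5,fy=5,interpolation=cv2.INTER_NEAREST)
    for lz,col in((0,(0,0,255)),(-13,(0,255,0)),(-50,(255,0,0))):
        for y in(-43,43):
            a=((proj(n,p0+R@[0,y,lz])[0]-[u0,v0]+.5)*5).astype(int); cv2.circle(im,tuple(map(int,a)),4,col,-1)
    out.append(im)
cv2.imwrite("pics/b.png",np.hstack(out))
```

```text
(no output)
```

View pics/b.png

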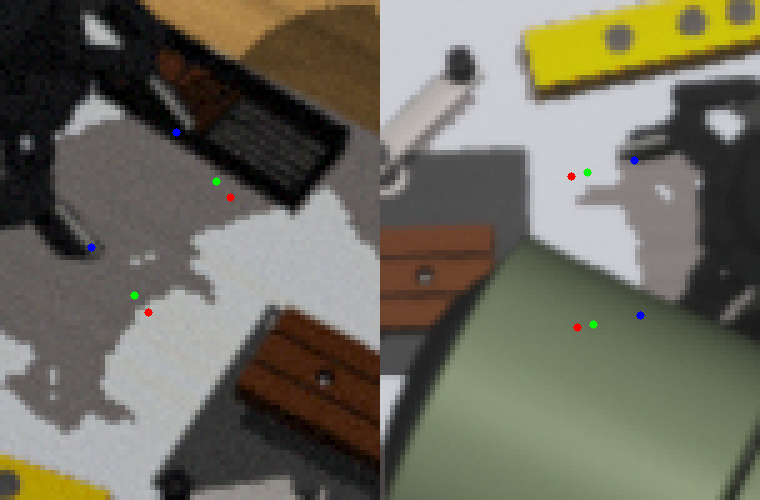

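Run:
```python
from h import *
s=state(); R=Ro.from_euler('xyz',s['eef_rot'],degrees=True).as_matrix(); p0=np.array(s['ee_pos']); print(s['time'],p0,s['qvel'].round(2))
for n in("scene",):
    p,d=grab_frame(n); P=pts(n,d); L=(P-p0)@R
    m=(d>0)&(P[...,2]>75)&(np.abs(L[...,1])<75)&(np.abs(L[...,0])<60)&(L[...,2]>-300)&(L[...,2]<30)
    q=L[m]
    for lo in range(-300,0,15):
        k=q[(q[:,2]>=lo)&(q[:,2]<lo+15)]
        if len(k)>3: print(lo,len(k),'x',np.percentile(k[:,0],[2,98]).round(),'y',np.percentile(k[:,1],[1,10,25,50,75,90,99]).round())
```

```text
3.0 [531.23163706  64.67696716 117.77282633] [ 0.17  0.08 -0.16 -0.06  0.06  0.03]
-300 209 x [-10.  38.] y [-25. -10.   3.  20.  32.  36.  40.]
-285 182 x [-8. 35.] y [-23. -11.   1.  18.  30.  35.  36.]
-270 185 x [-10.  37.] y [-24. -11.   4.  19.  32.  35.  38.]
-255 186 x [-9. 37.] y [-26. -13.   3.  21.  32.  36.  38.]
-240 162 x [-8. 35.] y [-23. -10.   2.  19.  31.  35.  37.]
-225 148 x [-8. 35.] y [-23. -11.   2.  17.  29.  33.  36.]
-210 209 x [-15.  38.] y [-28. -14.   1.  19.  32.  35.  38.]
-195 175 x [-10.  38.] y [-25. -10.   3.  20.  33.  37.  39.]
-180 167 x [-10.  37.] y [-26. -12.   2.  20.  33.  38.  40.]
-165 121 x [-11.  36.] y [-61. -32.   1.  26.  37.  40.  66.]
-150 306 x [-9. 18.] y [-65. -54. -27.  13.  43.  68.  71.]
-135 242 x [-11.  20.] y [-69. -58. -20.  16.  38.  71.  73.]
-120 261 x [-15.  18.] y [-70. -61. -26.  24.  43.  69.  74.]
-105 162 x [-11.  13.] y [-71. -62. -50.  41.  57.  71.  75.]
-90 82 x [-10.  13.] y [-56. -49. -44. -40.  53.  57.  61.]
-75 81 x [-11.  12.] y [-55. -48. -43. -39.  53.  57.  59.]
-60 57 x [-12.  12.] y [-52. -46. -43. -41.  50.  55.  57.]
```

Run:
```python
from h import *
p0=np.array([217.5,-504.6,198.8]); R=Ro.from_euler('xyz',[180,0,23.3],degrees=True).as_matrix()
for n in("scene","top"):
    im=cv2.imread(f"pics/{n}0.png"); v=im.max(2)
    for lz in(-13,-50): 
        for y in(-50,50): print(n,lz,y,proj(n,p0+R@[0,y,lz]).round(1))
im=cv2.imread("pics/scene0.png"); v=im.max(2)
for r in range(22,56,2): print(r,''.join('#' if x<40 else '.' for x in v[r,150:225]))
```

```text
scene -13 -50 [[205.4  53.8]]
scene -13 50 [[175.8  50.1]]
scene -50 -50 [[203.9  43.8]]
scene -50 50 [[173.6  40.1]]
top -13 -50 [[456.4 323.1]]
top -13 50 [[491.4 307.4]]
top -50 -50 [[461.7 323.9]]
top -50 50 [[497.7 307.7]]
22 ............######.....##########################..#######.................
24 ............######....######################..####...######................
26 ............##############....#####################..######................
28 .............###########..................##################...............
30 ..................#######...................################...............
32 ....................#####.......................###########................
34 ....................######........................#######..................
36 .....................#####.........................####....................
38 .....................######........................####....................
40 .......................####........................#####...................
42 ........................#..........................####....................
44 ....................................................##.....................
46 ...........................................................................
48 ...........................................................................
50 ...........................................................................
52 ...........................................................................
54 ...........................................................................
```

The crop shows the fingertips about 50 mm behind the reported TCP, at crop (98,250), with the tool open. The expected gap is 13 mm, and the start image agrees with the larger one. The real gripper is therefore about 37 mm shorter than reported along tool z, and I'll use a grasp offset of 60 mm.

```bash
sed -i 's/^OFF=.*/OFF=60./' go.py; python3 go.py 6 45 0 0 45 0 h -1
```

```text
dist 154 rot 0
0.0006 -0.0006 0.0642 0.0003 0.0001 -0.0001 -1; 0.0012 -0.0011 0.1285 0.0005 0.0002 -0.0003 -1; 0.0018 -0.0017 0.1927 0.0008 0.0003 -0.0004 -1; 0.0024 -0.0023 0.257 0.001 0.0004 -0.0006 -1; 0.003 -0.0028 0.3212 0.0013 0.0004 -0.0007 -1; 0.0036 -0.0034 0.3855 0.0015 0.0005 -0.0008 -1
t 3.05 J [-25.1  35.8 -13.6  65.3  38.8  53.6] G holder [154.9   0.7 108.2] F [-0.  -0.   1.1] w 85.6
```

>>> step_arm(targets="0.001 -0.001 0.064 0 0 0 -1; 0.001 -0.001 0.128 0 0 0 -1; 0.002 -0.002 0.193 0.001 0 0 -1; 0.002 -0.002 0.24 0.001 0 0 -1; 0.003 -0.003 0.28 0.001 0 0 -1; 0.003 -0.003 0.31 0.001 0 0 -1; 0.003 -0.003 0.335 0.001 0 0 -1; 0.004 -0.003 0.335 0.001 0 0 -1")

```text
time: 4.05
ee_pos: [524.7, 161.6, 22.6]
eef_rot: [-179.7, -45.0, 92.5]
contact_force: [-0.0, -0.5, -0.3]
gripper_width: 85.8
gripper_force: 0.0
```

```bash
python3 go.py 2 45 0 0 45 0 h -1
python3 - <<'E'
from h import *
s=state(); R=Ro.from_euler('xyz',s['eef_rot'],degrees=True).as_matrix(); p0=np.array(s['ee_pos'])
p,d=grab_frame("scene"); c=proj("scene",p0-60*R[:,2])[0].astype(int)
cv2.imwrite("pics/d.png",cv2.resize(p[c[1]-50:c[1]+50,c[0]-55:c[0]+55,::-1],None,fx=5,fy=5))
P=pts("scene",d); L=(P-p0)@R
for sgn in(-1,1):
    q=L[(d>0)&(P[...,2]>70)&(np.abs(L[...,0])<20)&(L[...,1]*sgn>38)&(L[...,1]*sgn<62)&(L[...,2]>-110)]; print(sgn,np.percentile(q[:,2],[90,98,100]),np.percentile(q[:,1]*sgn,[2,10,50,95]))
E
```

```text
dist 18 rot 0
-0.0001 0.0013 0.023 -0.0004 -0.0001 -0.0007 -1; -0.0002 0.0026 0.0459 -0.0009 -0.0003 -0.0014 -1
t 4.05 J [-15.8  40.1 -23.1  44.5  42.1  64.7] G holder [58.  -0.9 13. ] F [-0.  -0.5 -0.3] w 85.8
-1 [-67.77950448 -60.93389419 -58.18051977] [39.15513287 41.13310377 45.09979114 59.96493761]
1 [-67.04587214 -61.06628539 -58.88898112] [40.05976464 42.6201375  49.67653174 58.71916371]
```

View pics/d.png

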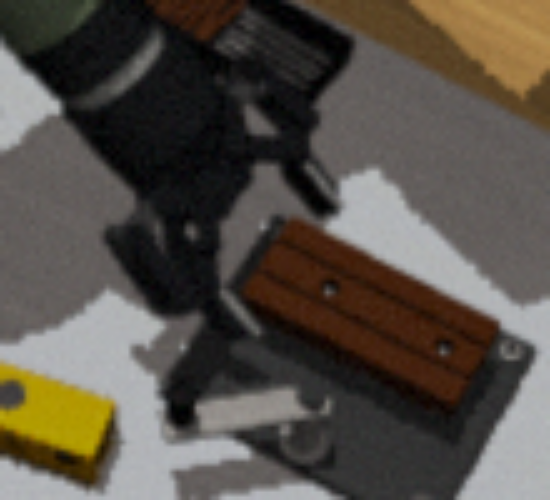

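The picture shows the fingers straddling the right end of the plate, with tips at crop (325,205) and (258,335). Next I go in the last 18 mm and close.

>>> step_arm(targets="0 0.002 0.025 -0.001 0 -0.001 -1; 0 0.003 0.046 -0.001 0 -0.001 -1; 0 0.003 0.046 -0.001 0 -0.001 -1; 0 0.003 0.046 -0.001 0 -0.001 1; 0 0.003 0.046 -0.001 0 -0.001 1; 0 0.003 0.046 -0.001 0 -0.001 1; 0 0.003 0.046 -0.001 0 -0.001 1; 0 0.003 0.046 -0.001 0 -0.001 1", newtons=100)

```text
time: 5.1
ee_pos: [525.3, 174.1, 10.1]
eef_rot: [-179.9, -45.0, 92.5]
contact_force: [-3.0, -4.6, 5.1]
gripper_width: 56.8
gripper_force: 105.8
```

```bash
python3 go.py 4 45 0 20 45 0 h 1;python3 go.py 4 45 0 100 45 0 h 1
```

```text
dist 19 rot 0
0.0089 -0.0001 -0.0084 0.0001 -0.0001 -0.0002 1; 0.0177 -0.0003 -0.0167 0.0002 -0.0001 -0.0005 1; 0.0266 -0.0004 -0.0251 0.0003 -0.0002 -0.0007 1; 0.0354 -0.0005 -0.0335 0.0004 -0.0003 -0.0009 1
t 5.10 J [-14.5  40.9 -24.   41.5  42.5  66.4] G holder [45.6  0.2  0.5] F [-3.  -4.6  5.1] w 56.8
dist 99 rot 0
0.0442 -0.0002 -0.0437 0.0001 -0.0001 -0.0002 1; 0.0885 -0.0004 -0.0874 0.0002 -0.0001 -0.0005 1; 0.1327 -0.0005 -0.1311 0.0003 -0.0002 -0.0007 1; 0.1769 -0.0007 -0.1748 0.0004 -0.0003 -0.0009 1
t 5.10 J [-14.5  40.9 -24.   41.5  42.5  66.4] G holder [45.6  0.2  0.5] F [-3.  -4.6  5.1] w 56.8
```

>>> step_arm(targets="0.009 0 -0.009 0 0 0 1; 0.018 0 -0.018 0 0 0 1; 0.027 0 -0.027 0 0 0 1; 0.036 0 -0.036 0 0 0 1; 0.07 0 -0.07 0 0 0 1; 0.11 0 -0.11 0 0 0 1; 0.15 0 -0.15 0 0 0 1; 0.19 0 -0.19 0 0 0 1; 0.212 0 -0.212 0 0 0 1; 0.212 0 -0.212 0 0 0 1")

```text
time: 6.35
ee_pos: [526.1, 174.2, 130.2]
eef_rot: [179.9, -45.0, 92.7]
contact_force: [0.2, -0.2, -2.9]
gripper_width: 56.8
gripper_force: 106.5
```

```bash
python3 m.py 2 | grep -A2 plate; python3 go.py 10 525 0 190 -45 0 w 1
```

```text
top plate px [209.15252525 197.19393939] [186 186  48  24 990]
  z62 (((548.4927978515625, 190.80712890625), (63.1927375793457, 138.92108154296875), 3.8599700927734375), array([548.49966228, 191.89247844]))
  depth z on plate [177.49971665 183.19630192 188.5777259 ] [524.34832335 177.82627888 190.64795563]
  dark [ 187  167   72   58 1525] (((538.5004272460938, 133.4291229248047), (146.28892517089844, 239.45516967773438), 43.40974426269531), array([551.93002436, 115.34685804]))
  dark [188 231  36   9  57] (((441.3459167480469, 205.67645263671875), (106.7023696899414, 5.036744117736816), 76.12824249267578), array([440.86267994, 202.64079418]))
scene plate px [324.95846314 224.75804777] [299 210  53  35 963]
  z62 (((455.1858215332031, 151.9676055908203), (65.3941650390625, 146.07505798339844), 2.283780813217163), array([455.82821438, 156.3094245 ]))
  depth z on plate [177.77792345 181.42014868 184.24222823] [526.43537328 181.82818527 181.25621178]
  dark [ 273  210   79   84 2418] (((537.0322265625, 132.58859252929688), (284.4398193359375, 179.48097229003906), 80.17887115478516), array([537.58399839, 162.21707623]))
  dark [332 255   3   4  10] (((507.6221923828125, 218.01193237304688), (9.644402503967285, 5.606039047241211), 29.39509391784668), array([506.90891778, 217.60439094]))
dist 217 rot 90
-0.035 -0.002 -0.0416 -0 -0.0786 -0.0001 1; -0.0699 -0.0041 -0.0831 -0.0001 -0.1571 -0.0001 1; -0.1049 -0.0061 -0.1247 -0.0001 -0.2357 -0.0002 1; -0.1399 -0.0082 -0.1663 -0.0002 -0.3142 -0.0003 1; -0.1749 -0.0102 -0.2078 -0.0002 -0.3928 -0.0003 1; -0.2098 -0.0123 -0.2494 -0.0003 -0.4714 -0.0004 1; -0.2448 -0.0143 -0.291 -0.0003 -0.5499 -0.0005 1; -0.2798 -0.0164 -0.3325 -0.0004 -0.6285 -0.0006 1; -0.3148 -0.0184 -0.3741 -0.0004 -0.707 -0.0006 1; -0.3497 -0.0205 -0.4157 -0.0005 -0.7856 -0.0007 1
t 6.45 J [-14.5  30.8 -20.1  55.6  42.5  66.4] G holder [4.540e+01 1.000e-01 1.194e+02] F [ 0.4  0.7 -2.8] w 57.3
```

View pics/c2.png

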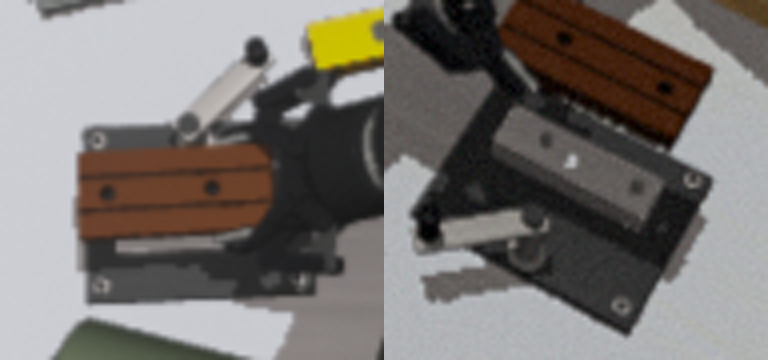

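The picture shows the plate level in the gripper and the bare riser below it. The swing to standing comes next.

>>> step_arm(targets="-0.035 -0.002 -0.042 0 -0.079 0 1; -0.07 -0.004 -0.083 0 -0.157 0 1; -0.105 -0.006 -0.125 0 -0.236 0 1; -0.14 -0.008 -0.166 0 -0.314 0 1; -0.175 -0.01 -0.208 0 -0.393 0 1; -0.21 -0.012 -0.249 0 -0.471 0 1; -0.245 -0.014 -0.291 0 -0.55 0 1; -0.28 -0.016 -0.333 0 -0.629 0 1; -0.315 -0.018 -0.374 0 -0.707 0 1; -0.35 -0.021 -0.416 0 -0.786 -0.001 1; -0.35 -0.021 -0.416 0 -0.786 -0.001 1; -0.35 -0.021 -0.416 0 -0.786 -0.001 1")

```text
time: 7.95
ee_pos: [527.1, -42.0, 147.5]
eef_rot: [-179.9, 44.8, 92.7]
contact_force: [0.9, -0.3, -2.4]
gripper_width: 56.8
gripper_force: 107.2
```

```bash
python3 go.py 4 525 0 121 -45 0 w 1
```

```text
dist 69 rot 0
0.0302 -0 0.0307 -0.0001 -0.0003 0.0001 1; 0.0605 -0.0001 0.0614 -0.0001 -0.0007 0.0001 1; 0.0907 -0.0001 0.0921 -0.0002 -0.001 0.0002 1; 0.1209 -0.0001 0.1227 -0.0002 -0.0013 0.0003 1
t 7.95 J [ 13.   29.1 -19.1  51.8 -43.9 104.3] G holder [176.8  -8.2 138. ] F [ 0.9 -0.3 -2.4] w 56.8
```

>>> step_arm(targets="0.03 0 0.03 0 0 0 1; 0.06 0 0.06 0 0 0 1; 0.09 0 0.09 0 -0.001 0 1; 0.115 0 0.115 0 -0.001 0 1; 0.121 0 0.122 0 -0.0013 0 1; 0.121 0 0.122 0 -0.0013 0 1; 0.121 0 0.122 0 -0.0013 0 1")

```text
time: 8.82
ee_pos: [527.6, -42.8, 79.9]
eef_rot: [179.9, 45.2, 92.7]
contact_force: [-0.3, -0.4, -3.3]
gripper_width: 57.2
gripper_force: 107.2
```

```bash
python3 go.py 4 525 0 116.5 -45 0 w 1
python3 - <<'E'
from h import *
# plate outline in views, z-extent and tilt from depth
p,d=grab_frame("scene"); P=pts("scene",d); h=cv2.cvtColor(p,cv2.COLOR_RGB2HSV)
m=(h[...,0]<14)&(h[...,1]>110)&(h[...,2]>25)&(np.abs(P[...,0]-525)<60)&(np.abs(P[...,1])<45)&(P[...,2]>-10)&(P[...,2]<160)
q=P[m]; print(len(q),q.min(0).round(),q.max(0).round(),np.percentile(q[:,2],[2,98]))
f=q[(q[:,2]>20)&(q[:,2]<110)&(np.abs(q[:,0]-525)<20)]; A=np.c_[f[:,2]-71,f[:,0]-525,np.ones(len(f))]; c,*_=np.linalg.lstsq(A,f[:,1],rcond=None); print('y=',c, np.std(f[:,1]-A@c))
v,u=np.nonzero(m); c0=[int(u.mean()),int(v.mean())]
cv2.imwrite("pics/e.png",cv2.resize(p[c0[1]-55:c0[1]+55,c0[0]-60:c0[0]+60,::-1],None,fx=5,fy=5))
E
```

```text
dist 6 rot 0
0.0028 -0.0004 0.0024 0.0001 0.0004 -0 1; 0.0056 -0.0008 0.0048 0.0003 0.0008 -0.0001 1; 0.0084 -0.0012 0.0072 0.0004 0.0012 -0.0001 1; 0.0111 -0.0016 0.0096 0.0005 0.0016 -0.0001 1
t 8.82 J [ 13.   34.4 -22.3  43.5 -44.3 104.4] G holder [177.3  -7.8  70.2] F [-0.3 -0.4 -3.3] w 57.2
114 [497. -11.  17.] [556.  11. 153.] [135.65272458 143.9734899 ]
y= [0. 0. 0.] nan
  ret = _var(a, axis=axis, dtype=dtype, out=out, ddof=ddof,
  arrmean = um.true_divide(arrmean, div, out=arrmean,
  ret = ret.dtype.type(ret / rcount)
```

View pics/e.png

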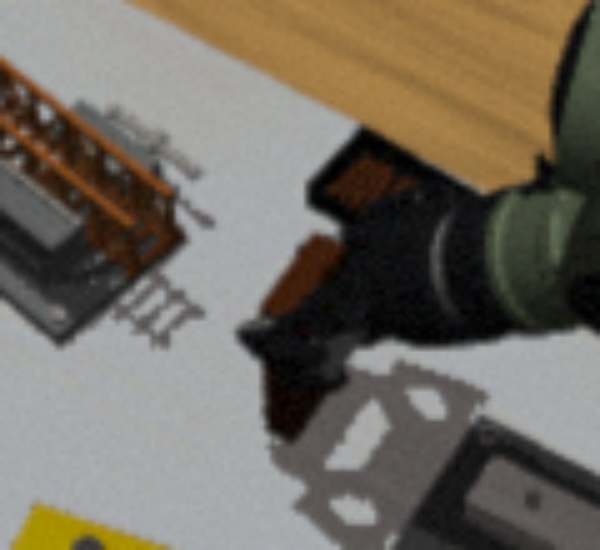

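The picture shows the plate hanging upright with its lower end at crop (285,435), just above the sheet. Next I lower it to contact.

>>> step_arm(targets="0.004 0 0.004 0 0 0 1; 0.006 0 0.006 0 0.001 0 1; 0.008 0 0.008 0 0.001 0 1; 0.009 0 0.009 0 0.001 0 1; 0.009 0 0.009 0 0.001 0 1")

```text
time: 9.5
ee_pos: [527.5, -43.2, 76.6]
eef_rot: [180.0, 45.2, 92.8]
contact_force: [-4.8, 4.0, 10.4]
gripper_width: 56.8
gripper_force: 108.6
```

```bash
python3 go.py 2 525 0 116.5 -45 0 w 1
```

```text
dist 3 rot 0
0.003 -0.0006 0.0015 0.0005 0.001 0.0003 1; 0.006 -0.0011 0.0029 0.0009 0.0021 0.0005 1
t 9.50 J [ 13.   34.7 -22.5  42.9 -44.3 104.3] G holder [177.7  -8.   66.8] F [-4.8  4.  10.4] w 56.8
```

>>> step_arm(targets="0 0 0 0 0 0 0.5; 0 0 0 0 0 0 0; 0 0 0 0 0 0 -0.5; 0 0 0 0 0 0 -1; 0 0 0 0 0 0 -1; 0 0 -0.02 0 0 0 -1; 0 0 -0.08 0 0 0 -1; 0 0 -0.16 0 0 0 -1; 0 0 -0.24 0 0 0 -1; 0 0 -0.3 0 0 0 -1; 0 0 -0.3 0 0 0 -1")

```text
time: 10.88
ee_pos: [524.3, 43.5, 160.2]
eef_rot: [179.8, 45.0, 92.7]
contact_force: [-0.6, 0.1, -0.1]
gripper_width: 85.7
gripper_force: 0.0
```

```bash
cat > st.py <<'E'
from h import *
# standing plate measurement: brown top end face near z=136 (top view) and whole silhouette
for n in("top","scene"):
    p,d=grab_frame(n); P=pts(n,d); h=cv2.cvtColor(p,cv2.COLOR_RGB2HSV)
    m=(h[...,0]<14)&(h[...,1]>110)&(h[...,2]>25)&(np.abs(P[...,0]-525)<60)&(np.abs(P[...,1])<60)&(P[...,2]>12)&(P[...,2]<160)
    q=P[m]; 
    if len(q)<5: print(n,'none'); continue
    t=m&(P[...,2]>129); print(n,len(q),'zrange',np.percentile(q[:,2],[2,98]).round(),'y',np.percentile(q[:,1],[2,98]).round(),'top',t.sum(), rect(n,t,136) if t.sum()>8 else '')
E
python3 st.py; python3 go.py 3 525 0 230 0 0 w -1
```

```text
top 114 zrange [132. 143.] y [-10.   7.] top 113 (((523.357177734375, -1.3103151321411133), (53.42475509643555, 16.59559440612793), 0.24432609975337982), array([522.70250801,  -1.42739849]))
scene 124 zrange [130. 140.] y [-11.   7.] top 122 (((525.878173828125, -1.4383983612060547), (57.52193069458008, 19.61994171142578), 2.9530324935913086), array([526.29704069,  -1.91425278]))
dist 43 rot 45
-0.0314 -0 0.0181 0 0.1311 0.0001 -1; -0.0627 -0 0.0362 0 0.2622 0.0003 -1; -0.0941 -0.0001 0.0543 0 0.3933 0.0004 -1
t 10.97 J [ 21.4  32.9 -11.1  63.8 -42.1 115.5] G holder [ 92.6  -8.4 149.1] F [-0.4  0.5 -0.1] w 85.2
```

```bash
python3 go.py 10 525.4 -86 201 45 0 w -1
```

```text
dist 86 rot 90
-0.0151 -0.0009 0.0151 -0 0.0786 0 -1; -0.0301 -0.0019 0.0303 -0 0.1572 0.0001 -1; -0.0452 -0.0028 0.0454 -0 0.2358 0.0001 -1; -0.0603 -0.0037 0.0606 -0.0001 0.3144 0.0002 -1; -0.0753 -0.0046 0.0757 -0.0001 0.393 0.0002 -1; -0.0904 -0.0056 0.0909 -0.0001 0.4716 0.0003 -1; -0.1054 -0.0065 0.106 -0.0001 0.5502 0.0003 -1; -0.1205 -0.0074 0.1212 -0.0001 0.6288 0.0003 -1; -0.1356 -0.0083 0.1363 -0.0001 0.7074 0.0004 -1; -0.1506 -0.0093 0.1515 -0.0001 0.786 0.0004 -1
t 10.97 J [ 21.4  32.9 -11.1  63.8 -42.1 115.5] G holder [ 92.6  -8.4 149.1] F [-0.4  0.5 -0.1] w 85.2
```

>>> step_arm(targets="-0.015 -0.001 0.015 0 0.079 0 -1; -0.03 -0.002 0.03 0 0.157 0 -1; -0.045 -0.003 0.045 0 0.236 0 -1; -0.06 -0.004 0.06 0 0.314 0 -1; -0.075 -0.005 0.076 0 0.393 0 -1; -0.09 -0.006 0.091 0 0.472 0 -1; -0.105 -0.007 0.106 0 0.55 0 -1; -0.121 -0.007 0.121 0 0.629 0 -1; -0.136 -0.008 0.136 0 0.707 0 -1; -0.151 -0.009 0.152 0 0.786 0 -1; -0.151 -0.009 0.152 0 0.786 0 -1; -0.151 -0.009 0.152 0 0.786 0 -1")

```text
time: 12.48
ee_pos: [523.2, -44.0, 158.3]
eef_rot: [-179.9, -45.0, 92.6]
contact_force: [-0.6, -0.2, 0.3]
gripper_width: 85.1
gripper_force: 0.0
```

```bash
python3 go.py 6 525.4 -1.3 116 45 0 w -1; python3 st.py
```

```text
dist 120 rot 0
0.0001 0.0018 0.05 -0 0 -0.0001 -1; 0.0002 0.0035 0.1 -0 0 -0.0002 -1; 0.0002 0.0053 0.15 -0.0001 0.0001 -0.0002 -1; 0.0003 0.0071 0.2 -0.0001 0.0001 -0.0003 -1; 0.0004 0.0088 0.2499 -0.0001 0.0001 -0.0004 -1; 0.0005 0.0106 0.2999 -0.0001 0.0001 -0.0005 -1
t 12.47 J [-34.7  38.   -3.5  79.8  34.1  42.8] G holder [263.3 -12.2 148.7] F [-0.6 -0.2  0.3] w 85.1
top 37 zrange [133. 143.] y [-7.  7.] top 37 (((540.1895141601562, 0.06503105163574219), (19.783401489257812, 13.8831787109375), 0.10156318545341492), array([541.89603726,   0.63550384]))
scene 131 zrange [ 93. 140.] y [-12.   7.] top 126 (((524.5039672851562, -1.9489421844482422), (57.56441879272461, 20.033756256103516), 3.2724790573120117), array([524.98106759,  -2.18184447]))
```

>>> step_arm(targets="0 0.003 0.05 0 0 0 -1; 0 0.006 0.11 0 0 0 -1; 0 0.009 0.17 0 0 0 -1; 0 0.01 0.22 0 0 0 -1; 0 0.0105 0.26 0 0 0 -1; 0 0.0105 0.285 0 0 -0.0005 -1; 0 0.0105 0.3 0 0 -0.0005 -1; 0 0.0105 0.3 0 0 -0.0005 -1")

```text
time: 13.58
ee_pos: [523.8, 41.4, 74.5]
eef_rot: [179.9, -45.0, 92.9]
contact_force: [0.2, 0.5, -0.5]
gripper_width: 85.4
gripper_force: 0.0
```

```bash
python3 go.py 1 525.4 -1.3 116 45 0 w -1
```

```text
dist 1 rot 0
-0.0022 -0.0012 0.001 -0.0002 0.0002 0.0011 -1
t 13.57 J [-27.5  39.6 -14.4  62.6  37.6  50.4] G holder [178.   -7.5  64.9] F [ 0.2  0.5 -0.5] w 85.4
```

>>> step_arm(targets="0 -0.0012 0 0 0 0.001 -1; 0 -0.0012 0 0 0 0.001 0; 0 -0.0012 0 0 0 0.001 1; 0 -0.0012 0 0 0 0.001 1; 0 -0.0012 0 0 0 0.001 1; 0 -0.0012 0 0 0 0.001 1; 0 -0.0012 0 0 0 0.001 1", newtons=100)

```text
time: 14.45
ee_pos: [523.5, 41.0, 74.4]
eef_rot: [-180.0, -45.0, 92.6]
contact_force: [-1.7, -2.2, 5.3]
gripper_width: 56.9
gripper_force: 105.4
```

```bash
python3 go.py 1 525.4 -1.3 116 45 0 w -1
```

```text
dist 1 rot 0
-0.0014 -0.0001 0.0016 -0 0 -0.0004 -1
t 14.45 J [-27.5  39.6 -14.5  62.6  37.6  50.5] G holder [178.4  -8.   64.8] F [-1.7 -2.2  5.3] w 56.9
```

```bash
python3 go.py 8 505 40 280 0 0 w 1
```

```text
dist 147 rot 45
0.0321 -0.0058 -0.0322 -0 -0.0491 -0 1; 0.0643 -0.0116 -0.0644 -0 -0.0982 -0.0001 1; 0.0964 -0.0174 -0.0966 -0.0001 -0.1473 -0.0001 1; 0.1285 -0.0232 -0.1288 -0.0001 -0.1963 -0.0002 1; 0.1607 -0.029 -0.161 -0.0001 -0.2454 -0.0002 1; 0.1928 -0.0348 -0.1932 -0.0001 -0.2945 -0.0003 1; 0.2249 -0.0406 -0.2254 -0.0001 -0.3436 -0.0003 1; 0.2571 -0.0464 -0.2577 -0.0001 -0.3927 -0.0003 1
t 14.45 J [-27.5  39.6 -14.5  62.6  37.6  50.5] G holder [178.4  -8.   64.8] F [-1.7 -2.2  5.3] w 56.9
```

>>> step_arm(targets="0.02 0 -0.02 0 0 0 1; 0.06 0 -0.06 0 0 0 1; 0.12 0 -0.12 0 0 0 1; 0.17 -0.01 -0.17 0 -0.05 0 1; 0.2 -0.02 -0.2 0 -0.13 0 1; 0.23 -0.03 -0.23 0 -0.21 0 1; 0.245 -0.04 -0.245 0 -0.29 0 1; 0.257 -0.046 -0.258 0 -0.36 0 1; 0.257 -0.046 -0.258 0 -0.393 0 1; 0.257 -0.046 -0.258 0 -0.393 0 1")

```text
time: 15.7
ee_pos: [504.2, 41.8, 219.9]
eef_rot: [-179.9, -0.0, 92.9]
contact_force: [-0.3, 0.3, -2.2]
gripper_width: 56.6
gripper_force: 106.7
```

```bash
python3 go.py 9 505 100 290 0 100 w 1
```

```text
dist 59 rot 100
0.0161 0.001 -0.0028 -0 -0.0001 -0.0968 1; 0.0323 0.0021 -0.0056 -0 -0.0002 -0.1936 1; 0.0484 0.0031 -0.0084 -0.0001 -0.0003 -0.2904 1; 0.0646 0.0041 -0.0112 -0.0001 -0.0004 -0.3872 1; 0.0807 0.0052 -0.014 -0.0001 -0.0005 -0.484 1; 0.0969 0.0062 -0.0169 -0.0001 -0.0006 -0.5808 1; 0.113 0.0072 -0.0197 -0.0002 -0.0007 -0.6776 1; 0.1291 0.0083 -0.0225 -0.0002 -0.0008 -0.7744 1; 0.1453 0.0093 -0.0253 -0.0002 -0.0008 -0.8712 1
t 15.70 J [ -3.6  13.3 -15.4  61.4   0.   83.5] G holder [134.3 -27.1 227.9] F [-0.3  0.3 -2.2] w 56.6
```

>>> step_arm(targets="0.015 0.001 -0.002 0 0 -0.087 1; 0.03 0.002 -0.005 0 0 -0.174 1; 0.044 0.003 -0.008 0 0 -0.261 1; 0.058 0.004 -0.01 0 0 -0.348 1; 0.073 0.005 -0.013 0 0 -0.436 1; 0.087 0.006 -0.015 0 0 -0.523 1; 0.102 0.006 -0.018 0 0 -0.61 1; 0.116 0.007 -0.02 0 0 -0.697 1; 0.131 0.008 -0.023 0 -0.001 -0.784 1; 0.145 0.009 -0.025 0 -0.001 -0.871 1; 0.145 0.009 -0.025 0 -0.001 -0.871 1")

```text
time: 17.08
ee_pos: [505.5, 97.6, 229.1]
eef_rot: [-180.0, -0.1, -167.7]
contact_force: [0.2, -1.1, -3.3]
gripper_width: 56.9
gripper_force: 107.0
```

```bash
python3 go.py 9 525 130 270 0 180 w 1
```

```text
dist 42 rot 80
-0.0072 0.0076 0.0053 0 -0.0001 -0.0779 1; -0.0145 0.0153 0.0106 0 -0.0002 -0.1558 1; -0.0217 0.0229 0.0159 0.0001 -0.0003 -0.2338 1; -0.0289 0.0306 0.0212 0.0001 -0.0004 -0.3117 1; -0.0361 0.0382 0.0264 0.0001 -0.0005 -0.3896 1; -0.0434 0.0459 0.0317 0.0001 -0.0006 -0.4675 1; -0.0506 0.0535 0.037 0.0002 -0.0007 -0.5455 1; -0.0578 0.0611 0.0423 0.0002 -0.0008 -0.6234 1; -0.0651 0.0688 0.0476 0.0002 -0.0009 -0.7013 1
t 17.07 J [  2.7  14.  -13.1  63.   -0.1  -9.6] G holder [ 78.6 -23.2 237.1] F [ 0.2 -1.1 -3.3] w 56.9
```

>>> step_arm(targets="-0.007 0.008 0.003 0 0 -0.078 1; -0.014 0.015 0.005 0 0 -0.156 1; -0.022 0.023 0.01 0 0 -0.234 1; -0.029 0.031 0.015 0 0 -0.312 1; -0.036 0.038 0.02 0 0 -0.39 1; -0.043 0.046 0.025 0 -0.001 -0.468 1; -0.051 0.054 0.03 0 -0.001 -0.546 1; -0.058 0.061 0.04 0 -0.001 -0.623 1; -0.065 0.069 0.048 0 -0.001 -0.701 1; -0.065 0.069 0.048 0 -0.001 -0.701 1")

```text
time: 18.32
ee_pos: [525.1, 130.0, 209.8]
eef_rot: [-180.0, -0.0, -87.4]
contact_force: [0.6, -0.1, -2.8]
gripper_width: 56.6
gripper_force: 107.0
```

```bash
python3 go.py 6 43.6 0.2 119.5 45 180 h 1
```

```text
dist 93 rot 45
-0.0192 -0.0009 0.0336 -0.0001 -0.0655 -0.0002 1; -0.0383 -0.0018 0.0673 -0.0002 -0.131 -0.0004 1; -0.0575 -0.0028 0.1009 -0.0003 -0.1964 -0.0006 1; -0.0767 -0.0037 0.1345 -0.0004 -0.2619 -0.0008 1; -0.0958 -0.0046 0.1682 -0.0005 -0.3274 -0.001 1; -0.115 -0.0055 0.2018 -0.0006 -0.3929 -0.0012 1
t 18.32 J [  6.1  17.3 -11.4  61.3  -0.  -86.5] G holder [ 47.1  -2.2 217.8] F [ 0.6 -0.1 -2.8] w 56.6
```

>>> step_arm(targets="-0.019 -0.001 0.02 0 -0.066 0 1; -0.038 -0.002 0.04 0 -0.131 0 1; -0.058 -0.003 0.08 0 -0.196 -0.001 1; -0.077 -0.004 0.12 0 -0.262 -0.001 1; -0.096 -0.005 0.16 0 -0.327 -0.001 1; -0.115 -0.0055 0.202 -0.001 -0.393 -0.001 1; -0.115 -0.0055 0.202 -0.001 -0.393 -0.001 1; -0.115 -0.0055 0.202 -0.001 -0.393 -0.001 1")

```text
time: 19.32
ee_pos: [526.2, 176.3, 130.4]
eef_rot: [-179.9, 44.9, -87.1]
contact_force: [0.7, 0.1, -2.1]
gripper_width: 57.0
gripper_force: 106.9
```

```bash
python3 m.py 3 | grep -A2 plate; python3 go.py 4 43.6 0.2 30 45 180 h 1
```

```text
top plate px [209.1910828  196.95329087] [186 186  48  23 942]
  z62 (((549.7048950195312, 190.8341064453125), (62.91256332397461, 137.7926025390625), 2.650888442993164), array([549.21031374, 191.79710664]))
  depth z on plate [176.10174    182.12419206 187.7531544 ] [525.8423436  178.11988871 186.43739046]
  dark [ 187  167   72   58 1533] (((539.759521484375, 133.982666015625), (144.4188995361328, 238.31202697753906), 42.39623260498047), array([553.24014303, 115.86228871]))
  dark [187 231  35   9  56] (((440.35870361328125, 210.3355712890625), (103.84368133544922, 5.664352893829346), 76.5948257446289), array([440.59345644, 209.22221874]))
scene plate px [324.873807   225.12831389] [299 210  53  35 943]
  z62 (((456.6623840332031, 151.99563598632812), (65.26329803466797, 147.1563262939453), 2.2460319995880127), array([457.02040657, 156.70684826]))
  depth z on plate [177.93816627 181.58883327 185.01690563] [529.85882609 183.10798388 185.28239397]
  dark [ 273  210   79   83 2425] (((537.2159423828125, 133.64976501464844), (282.2859802246094, 179.48097229003906), 80.17887878417969), array([537.53219604, 161.48582571]))
  dark [331 255   4   4  11] (((507.1374816894531, 217.376953125), (9.973173141479492, 7.434857368469238), 6.17368221282959), array([507.39378989, 217.29399408]))
dist 92 rot 0
0.0408 0.001 0.0403 0.0001 -0.0002 0.0008 1; 0.0816 0.0019 0.0806 0.0003 -0.0005 0.0015 1; 0.1224 0.0029 0.1209 0.0004 -0.0007 0.0023 1; 0.1632 0.0038 0.1611 0.0005 -0.0009 0.0031 1
t 19.43 J [ -14.1   30.6  -19.8   55.7   42.5 -113.5] G holder [ 42.7   1.5 121.8] F [ 0.   0.2 -2.9] w 57.1
```

View pics/c3.png

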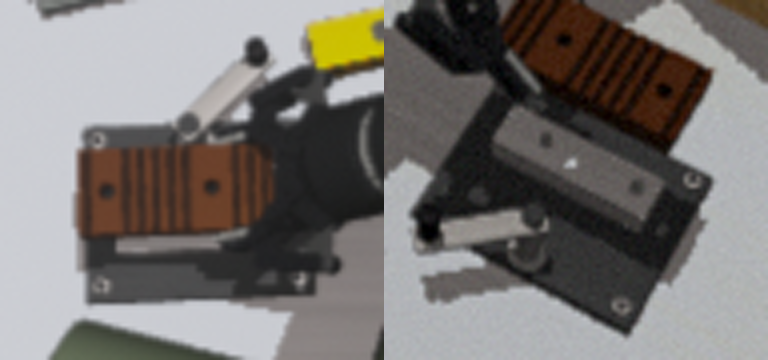

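The picture shows the sleeper side up and the far hole still on the left at (107,190), matching the lifted rail-side view. Next I compare hole centroids between the two hover views.

Run:
```python
from h import *
W={"top":((107,191),(212,187),166,150),"scene":((384+181-384,40),(384+281-384,89),270,210)}
for n in W:
    a,b,u0,v0=W[n]; res={}
    for tag,zt in((2,62+119.0),(3,62+121.6)):
        im=cv2.imread(f"pics/c{tag}.png")[:, (0 if n=="top" else 384):(384 if n=="top" else 768)].max(2).astype(float)
        out=[]
        for (x,y) in(a,b):
            for _ in range(4):
                yy,xx=np.mgrid[int(y)-9:int(y)+10,int(x)-9:int(x)+10]; w=im[yy,xx]; w=np.clip(np.percentile(w,60)-w-8,0,None); w*=((xx-x)**2+(yy-y)**2<81)
                x,y=(w*xx).sum()/w.sum(),(w*yy).sum()/w.sum()
            out.append([(x+.5)/4-.5+u0,(y+.5)/4-.5+v0])
        o=np.array(out); res[tag]=ray(n,o[:,0],o[:,1],zt)[:,:2]; d=res[tag][0]-res[tag][1]
        print(n,tag,o.round(2).tolist(),res[tag].round(1).tolist(),'yaw',np.degrees(np.arctan2(-d[0],d[1])).round(2),np.linalg.norm(d).round(1))
    print('shift',(res[3]-res[2]).round(2).tolist())
```

```text
top 2 [[192.34, 197.82], [218.53, 196.42]] [[524.3, 223.8], [528.4, 153.8]] yaw 3.35 70.2
top 3 [[192.18, 197.24], [218.43, 196.18]] [[525.4, 223.9], [528.6, 153.8]] yaw 2.59 70.2
shift [[1.09, 0.11], [0.16, 0.04]]
scene 2 [[314.62, 219.14], [339.76, 231.56]] [[526.6, 152.4], [523.0, 222.1]] yaw -177.03 69.8
scene 3 [[314.59, 219.5], [339.65, 232.15]] [[529.1, 153.5], [526.1, 223.1]] yaw -177.57 69.7
shift [[2.5, 1.12], [3.16, 1.02]]
```

>>> step_arm(targets="0.04 0.001 0.04 -0.001 0 0 1; 0.08 0.002 0.08 -0.002 0 -0.001 1; 0.12 0.003 0.12 -0.003 -0.001 -0.001 1; 0.15 0.004 0.15 -0.004 -0.001 -0.002 1; 0.17 0.005 0.169 -0.0044 -0.001 -0.002 1; 0.1773 0.0049 0.1753 -0.0044 -0.001 -0.0019 1; 0.1773 0.0049 0.1753 -0.0044 -0.001 -0.0019 1; 0.1773 0.0049 0.1753 -0.0044 -0.001 -0.0019 1")

```text
time: 20.42
ee_pos: [524.0, 176.0, 30.4]
eef_rot: [179.8, 45.1, -86.6]
contact_force: [0.6, -0.3, -3.4]
gripper_width: 56.9
gripper_force: 107.0
```

```bash
python3 m.py 4 | grep -A1 plate; YAW=0.8 python3 go.py 4 43.6 0.4 8 45 180 h 1
```

```text
top plate px [216.11969112 197.83783784] [191 194  45  13 259]
  z62 (((541.5020751953125, 180.66159057617188), (32.085296630859375, 128.52186584472656), 2.8751578330993652), array([546.65065807, 171.60448795]))
  depth z on plate [77.13126373 82.25622688 88.27665013] [541.34775126 168.97265976  90.52148844]
  dark [200 176  59  64 940] (((548.5860595703125, 103.8980484008789), (189.70822143554688, 148.78770446777344), 47.81136703491211), array([558.57707516,  97.27936438]))
--
scene plate px [320.86137441 243.93838863] [297 227  49  36 844]
  z62 (((516.1132202148438, 173.9896240234375), (58.850059509277344, 133.96778869628906), 2.2786550521850586), array([515.50972487, 177.77241327]))
  depth z on plate [76.99455211 81.25520866 84.66639649] [529.36568234 182.54203839  87.91283066]
  dark [ 273  210   79   84 2461] (((530.4998168945312, 131.63687133789062), (302.31683349609375, 189.87051391601562), 70.05590057373047), array([537.7293608, 145.3199398]))
dist 13 rot 0
0.0056 -0.0006 0.0056 0.0001 0.0003 -0.0002 1; 0.0113 -0.0012 0.0113 0.0003 0.0005 -0.0004 1; 0.0169 -0.0018 0.0169 0.0004 0.0008 -0.0007 1; 0.0226 -0.0024 0.0226 0.0006 0.0011 -0.0009 1
t 20.52 J [ -14.3   39.3  -23.1   44.7   42.4 -114.4] G holder [43.7 -0.5 20.7] F [ 0.6  1.5 -3.3] w 56.8
```

>>> step_arm(targets="0.006 -0.0024 0.006 0 0 0 1; 0.011 -0.0024 0.011 0 0 0 1; 0.016 -0.0024 0.016 0 0.001 0 1; 0.02 -0.0024 0.02 0 0.001 -0.001 1; 0.0226 -0.0024 0.0226 0 0.001 -0.001 1; 0.0226 -0.0024 0.0226 0 0.001 -0.001 1")

```text
time: 21.28
ee_pos: [524.3, 176.1, 16.9]
eef_rot: [179.8, 45.0, -86.5]
contact_force: [-0.1, 0.2, -3.9]
gripper_width: 57.3
gripper_force: 107.0
```

```bash
YAW=0.8 python3 go.py 4 43.6 0.4 0.5 45 180 h 1; python3 -c "
from cell import state;s=state();print(s['contact_force'],s['ft_torque'])"
```

```text
dist 7 rot 0
0.0031 -0.0004 0.003 0.0003 0 -0.0001 1; 0.0062 -0.0007 0.0059 0.0005 0.0001 -0.0001 1; 0.0093 -0.0011 0.0089 0.0008 0.0001 -0.0002 1; 0.0124 -0.0015 0.0119 0.0011 0.0001 -0.0003 1
t 21.27 J [ -14.2   40.6  -23.2   43.3   42.3 -114.4] G holder [43.5 -0.1  7.4] F [-0.1  0.2 -3.9] w 57.3
[-0.10505399  0.22875763 -3.89111416] [-1.30463276 -0.06764453  0.05366676]
```

>>> step_arm(targets="0.003 -0.001 0.003 0 0 0 1; 0.006 -0.001 0.006 0 0 0 1; 0.009 -0.001 0.009 0.001 0 0 1; 0.011 -0.001 0.011 0.001 0 0 1; 0.0125 -0.001 0.0125 0.001 0 0 1; 0.0125 -0.001 0.0125 0.001 0 0 1")

```text
time: 22.02
ee_pos: [524.5, 176.2, 10.9]
eef_rot: [179.9, 45.1, -86.6]
contact_force: [-5.3, -6.2, 5.0]
gripper_width: 56.9
gripper_force: 108.3
```

```bash
YAW=0.8 python3 go.py 4 43.6 0.4 -0.5 45 180 h 1
```

```text
dist 2 rot 0
0.0009 -0.0002 0.0007 -0 0.0002 -0.0001 1; 0.0018 -0.0004 0.0014 -0 0.0003 -0.0003 1; 0.0027 -0.0007 0.0021 -0.0001 0.0005 -0.0004 1; 0.0035 -0.0009 0.0028 -0.0001 0.0007 -0.0006 1
t 22.02 J [ -14.2   41.1  -23.5   42.4   42.4 -114.3] G holder [43.5  0.   1.2] F [-5.3 -6.2  5. ] w 56.9
```

>>> step_arm(targets="0.002 0 0.002 0 0 0 1; 0.003 0 0.003 0 0 0 1; 0.003 0 0.003 0 0 0 1")

```text
time: 22.4
ee_pos: [524.6, 176.3, 10.9]
eef_rot: [180.0, 45.2, -86.6]
contact_force: [-10.1, -10.7, 18.0]
gripper_width: 57.0
gripper_force: 109.6
```

```bash
YAW=0.8 python3 go.py 4 43.6 0.4 -0.5 45 180 h 1
```

```text
dist 2 rot 0
0.001 -0.0002 0.0006 -0.0001 0.0004 -0.0002 1; 0.0019 -0.0004 0.0013 -0.0003 0.0008 -0.0004 1; 0.0029 -0.0005 0.0019 -0.0004 0.0013 -0.0006 1; 0.0038 -0.0007 0.0026 -0.0006 0.0017 -0.0008 1
t 22.40 J [ -14.3   41.1  -23.5   42.4   42.5 -114.3] G holder [43.4  0.   1.2] F [-10.1 -10.7  18. ] w 57.0
```

>>> step_arm(targets="0 0 0 0 0 0 0.5; 0 0 0 0 0 0 0; 0 0 0 0 0 0 -1; 0 0 0 0 0 0 -1; 0 0 0 0 0 0 -1; 0 0 -0.02 0 0 0 -1; 0 0 -0.08 0 0 0 -1; 0 0 -0.16 0 0 0 -1; 0 0 -0.26 0 0 0 -1; 0 0 -0.36 0 0 0 -1; 0 0 -0.42 0 0 0 -1; 0 0 -0.42 0 0 0 -1")

```text
time: 23.9
ee_pos: [533.5, 55.9, 128.2]
eef_rot: [-179.8, 44.9, -86.5]
contact_force: [-0.4, -0.0, -0.1]
gripper_width: 85.5
gripper_force: 0.0
```

```bash
python3 m.py 5 | grep -A2 plate; python3 go.py 4 43.6 0.4 -0.5 0 180 h 1 | tail -1
python3 - <<'E'
from h import *
p,d=grab_frame("scene"); P=pts("scene",d); h=cv2.cvtColor(p,cv2.COLOR_RGB2HSV)
m=(h[...,0]<14)&(h[...,1]>110)&(h[...,2]>35)&(np.abs(P[...,0]-525)<30)&(np.abs(P[...,1]-177)<62)&(P[...,2]>50)
q=P[m]; A=np.c_[q[:,:2]-[525,177],np.ones(len(q))]; c,*_=np.linalg.lstsq(A,q[:,2],rcond=None); print('plane',c)
E
```

```text
top plate px [212.31210986 204.72908864] [192 195  44  21 801]
  z62 (((525.623779296875, 178.6959228515625), (57.57121658325195, 126.42579650878906), 2.8927760124206543), array([526.27588433, 182.28135979]))
  depth z on plate [55.94639586 62.50772584 68.50927588] [524.0542053  180.81915444  75.55726618]
  dark [191 198  53  42 303] (((485.1612243652344, 163.56866455078125), (106.46456909179688, 163.08876037597656), 12.394567489624023), array([490.49162602, 162.95300685]))
  dark [228 160   5   6  24] (((663.7464599609375, 135.81358337402344), (15.606339454650879, 12.09916877746582), 0.8325326442718506), array([662.83217651, 136.68256935]))
scene plate px [319.20584795 247.16959064] [294 230  51  36 855]
  z62 (((527.564208984375, 177.58663940429688), (57.50904083251953, 131.07876586914062), 3.291313648223877), array([526.70699061, 179.08666684]))
  depth z on plate [57.04444888 61.27483569 64.91984934] [531.167749   180.66616086  70.61847865]
  dark [ 277  229   75   65 1450] (((550.0460815429688, 179.19613647460938), (145.9655303955078, 168.49705505371094), 3.3299198150634766), array([566.5054513 , 188.32522933]))
  dark [333 254   2   2   3] (((501.3531188964844, 216.0915069580078), (3.157346725463867, 2.8065943717956543), 29.244775772094727), array([500.73431201, 216.28112576]))
t 24.00 J [ -25.5   36.1  -11.7   68.1   38.2 -128.1] G holder [162.1   1.8 117.1] F [ 0.2 -0.1 -0. ] w 85.5
plane [ 8.15372262e-03 -1.09653597e-03  6.16700942e+01]
```

View pics/c5.png

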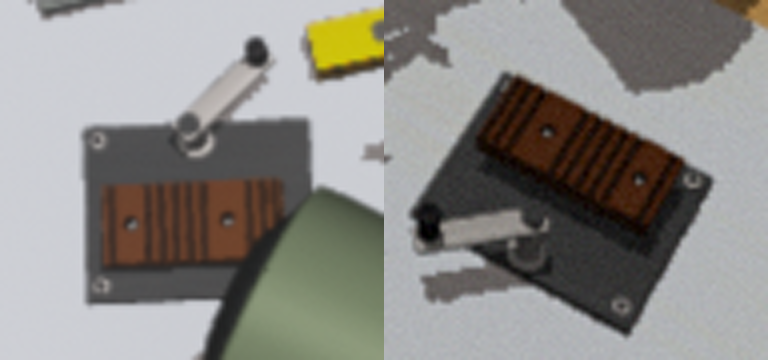

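The picture shows the plate seated sleeper side up, with the pins showing in its holes at crop top (130,224) and (228,219). By depth its top face is at z = 61.7 mm and level within 0.008 rad. Next is the bar, starting with the knob's position from both views.

```bash
cat > bar.py <<'E'
import sys; from go import *
from go import S as S0
Y=np.radians(3.0); hx=np.array([np.sin(Y),-np.cos(Y),0]); hy=np.array([np.cos(Y),np.sin(Y),0]); S=np.array([525.5,178.3,52]); C=S+70*hy
def knob():
    for n,(u,v) in(("top",(230,163)),("scene",(281,265))):
        p,d=grab_frame(n); g=p.max(2)[v-9:v+10,u-9:u+10]; k,l,s,c=cv2.connectedComponentsWithStats((g<50).astype(np.uint8)); i=1+np.argmax(s[1:,4])
        q=ray(n,c[i][0]+u-9,c[i][1]+v-9,95 if n=="scene" else 100)[0]; r=q-C; print(n,s[i],q.round(1),'r',np.hypot(r@hx,r@hy).round(1),'theta',np.degrees(np.arctan2(r@hx,-(r@hy))).round(1))
def pose(th,zg,psi=None):
    a=np.radians(th); G=C+70*(np.sin(a)*hx-np.cos(a)*hy); G[2]=zg; R=Ro.from_euler('z',0.3,degrees=True).as_matrix()@tool(0,(th if psi is None else psi)+90); return G+60*R[:,2],R
def arc(ths,zs,hand):
    s=state(); p0=np.array(s['ee_pos']); R0=Ro.from_euler('xyz',s['eef_rot'],degrees=True); o=[]
    for th,zg in zip(ths,zs):
        p,R=pose(th,zg); x=np.r_[R0.inv().apply(p-p0)/400,(R0.inv()*Ro.from_matrix(R)).as_rotvec()/2]; o.append(' '.join('%.3g'%round(v,3) for v in x)+' '+hand)
    print('; '.join(o)); print('t',s['time'],'J',s['joint_positions'].round(1),'F',s['contact_force'].round(1))
E
python3 -c "
from bar import *
knob(); arc([136]*3,[190,190,190],'-1')"
```

```text
top [8 9 3 3 6] [637.9 130.  100. ] r 67.1 theta 126.2
scene [ 6  4  8 11 56] [642.9 130.3  95. ] r 70.2 theta 129.6
-0.13 -0.304 0.117 -0.155 0.372 -0.376 -1; -0.13 -0.304 0.117 -0.155 0.372 -0.376 -1; -0.13 -0.304 0.117 -0.155 0.372 -0.376 -1
t 24.15 J [ -25.4   36.1  -11.8   68.1   38.2 -128.1] F [-0.4  0.5  0.2]
```

```bash
python3 -c "
from bar import *
arc([129],[190],'-1')"
```

```text
-0.12 -0.288 0.107 -0.131 0.378 -0.318 -1
t 24.15 J [ -25.4   36.1  -11.8   68.1   38.2 -128.1] F [-0.4  0.5  0.2]
```

>>> step_arm(targets="-0.015 -0.036 0.005 -0.016 0.047 -0.04 -1; -0.03 -0.072 0.01 -0.033 0.095 -0.08 -1; -0.045 -0.108 0.02 -0.049 0.142 -0.12 -1; -0.06 -0.144 0.04 -0.066 0.189 -0.16 -1; -0.075 -0.18 0.06 -0.082 0.236 -0.2 -1; -0.09 -0.216 0.075 -0.098 0.284 -0.24 -0.5; -0.105 -0.252 0.09 -0.115 0.331 -0.28 0; -0.12 -0.288 0.107 -0.131 0.378 -0.318 0.1; -0.12 -0.288 0.107 -0.131 0.378 -0.318 0.1; -0.12 -0.288 0.107 -0.131 0.378 -0.318 0.1", newtons=20)

```text
time: 25.4
ee_pos: [642.2, 128.9, 130.0]
eef_rot: [180.0, 0.0, -48.1]
contact_force: [-0.7, -0.5, 0.5]
gripper_width: 38.7
gripper_force: 0.0
```

```bash
python3 -c "
from bar import *
arc([129]*2,[150,105],'0.1')
s=state(); R=Ro.from_euler('xyz',s['eef_rot'],degrees=True).as_matrix(); p0=s['ee_pos']; print(p0,s['gripper_width'])
# fingertips & knob by depth, in tool axes
for n in('top','scene'):
    p,d=grab_frame(n); P=pts(n,d); L=(P-p0)@R; m=(d>0)&(np.abs(L[...,0])<30)&(np.abs(L[...,1])<45)&(P[...,2]>79)&(P[...,2]<108); q=L[m]; print(n,'knob',len(q),np.median(q,0).round(1) if len(q) else '')
    m=(d>0)&(np.abs(L[...,0])<25)&(np.abs(L[...,1])<60)&(L[...,2]>-75)&(L[...,2]<-30); q=L[m]; print('tips',len(q),np.percentile(q[:,1],[2,25,50,75,98]).round() if len(q) else '',q[:,2].max().round(1) if len(q) else '')
"
```

```text
-0.002 -0.002 0.1 0 0 -0.001 0.1; -0.002 -0.002 0.213 0 0 -0.001 0.1
t 25.4 J [   4.9   32.6    0.5   57.9    0.  -127. ] F [-0.7 -0.5  0.5]
[642.15567843 128.92648322 130.01362908] 38.71132335334591
top knob 0 
tips 0  
scene knob 39 [ 1.  -8.1 29.9]
tips 9 [-31. -26. -21. -21. -20.] -36.4
```

>>> step_arm(targets="-0.002 -0.002 0.08 0 0 0 0.1; -0.002 -0.002 0.16 0 0 0 0.1; -0.002 -0.002 0.2 0 0 0 0.1; -0.002 -0.002 0.213 0 0 0 0.34; -0.002 -0.002 0.213 0 0 0 0.34; -0.002 -0.002 0.213 0 0 0 0.34")

```text
time: 26.25
ee_pos: [644.4, 129.8, 46.9]
eef_rot: [-179.8, -0.1, -48.1]
contact_force: [-0.5, 0.1, 0.3]
gripper_width: 28.3
gripper_force: 0.0
```

```bash
python3 -c "
from bar import *
arc(np.linspace(129,59,12)[1:],[105]*11,'0.34'); s=state(); print(s['ee_pos'],s['gripper_width'])"
```

```text
-0.005 0.023 0.005 -0.001 -0.001 0.055 0.34; -0.008 0.042 0.005 -0.002 -0.001 0.11 0.34; -0.013 0.061 0.005 -0.002 -0.001 0.166 0.34; -0.021 0.079 0.005 -0.002 -0.001 0.221 0.34; -0.03 0.096 0.004 -0.002 -0.001 0.277 0.34; -0.041 0.112 0.004 -0.002 -0.001 0.332 0.34; -0.054 0.127 0.004 -0.002 -0.001 0.388 0.34; -0.068 0.14 0.004 -0.002 -0 0.443 0.34; -0.084 0.151 0.004 -0.002 -0 0.499 0.34; -0.101 0.161 0.004 -0.002 -0 0.555 0.34; -0.119 0.168 0.004 -0.002 -0 0.61 0.34
t 26.25 J [   5.    36.9   -5.    47.9   -0.  -126.9] F [-0.5  0.1  0.3]
[644.37858662 129.79726534  46.91878806] 28.349401300981874
```

>>> step_arm(targets="-0.005 0.023 0.004 0 0 0.055 0.34; -0.008 0.042 0.004 0 0 0.11 0.34; -0.013 0.061 0.004 0 0 0.166 0.34; -0.021 0.079 0.004 0 0 0.221 0.34; -0.03 0.096 0.004 0 0 0.277 0.34; -0.041 0.112 0.004 0 0 0.332 0.34; -0.054 0.127 0.004 0 0 0.388 0.34; -0.068 0.14 0.004 0 0 0.443 0.34; -0.084 0.151 0.004 0 0 0.499 0.34; -0.101 0.161 0.004 0 0 0.555 0.34; -0.119 0.168 0.004 0 0 0.61 0.34; -0.119 0.168 0.004 0 0 0.61 0.34")

```text
time: 27.75
ee_pos: [562.0, 120.6, 44.9]
eef_rot: [-179.9, 0.1, -117.9]
contact_force: [0.2, 0.5, -0.2]
gripper_width: 28.2
gripper_force: 0.0
```

```bash
python3 -c "
from bar import *
arc(np.linspace(59,3,11)[1:],[105]*10,'0.34'); s=state(); print(s['ee_pos'],s['gripper_width'])"
```

```text
-0 0.015 -0 -0.001 0.001 0.05 0.34; -0.003 0.032 -0 -0.001 0.001 0.099 0.34; -0.007 0.049 -0 -0.001 0.001 0.148 0.34; -0.013 0.065 -0 -0.001 0.001 0.197 0.34; -0.02 0.08 -0 -0.001 0.001 0.245 0.34; -0.029 0.095 -0 -0.001 0.001 0.294 0.34; -0.039 0.109 -0 -0.001 0.001 0.343 0.34; -0.051 0.121 -0 -0.001 0.001 0.392 0.34; -0.063 0.133 -0 -0.001 0.001 0.441 0.34; -0.077 0.143 -0 -0.001 0.001 0.49 0.34
t 27.75 J [  4.8  29.4 -19.1  41.3  -0.  -57.4] F [ 0.2  0.5 -0.2]
[561.99166732 120.62077246  44.9467736 ] 28.18029511470554
```

>>> step_arm(targets="0 0.015 0 0 0 0.05 0.34; -0.003 0.032 0 0 0 0.099 0.34; -0.007 0.049 0 0 0 0.148 0.34; -0.013 0.065 0 0 0 0.197 0.34; -0.02 0.08 0 0 0 0.245 0.34; -0.029 0.095 0 0 0 0.294 0.34; -0.039 0.109 0 0 0 0.343 0.34; -0.051 0.121 0 0 0 0.392 0.34; -0.063 0.133 0 0 0 0.441 0.34; -0.077 0.143 0 0 0 0.49 0.34; -0.077 0.143 0 0 0 0.49 0.34")

```text
time: 29.12
ee_pos: [526.1, 174.7, 44.3]
eef_rot: [180.0, 0.1, -173.9]
contact_force: [0.5, -0.8, -0.2]
gripper_width: 28.3
gripper_force: 0.0
```

```bash
python3 -c "
from bar import *
arc([0,-2,-4,-6],[105]*4,'0.34'); s=state(); print(s['ee_pos'],s['gripper_width'])
p,d=grab_frame('scene'); P=pts('scene',d); print('old knob px rgb',p[262:268,279:284].mean((0,1)))
r=P-C; X=r@hx; Yv=r@hy; m=(d>0)&(P[...,2]>66)&(P[...,2]<77)&(np.hypot(X,Yv)<60)&(np.hypot(X,Yv)>20); q=np.c_[X[m],Yv[m]]; print(len(q),np.degrees(np.median(np.arctan2(q[:,0],-q[:,1]))))"
```

```text
0.001 0.009 -0.002 0 0.001 0.027 0.34; 0 0.015 -0.002 0 0.001 0.044 0.34; -0 0.021 -0.002 0 0.001 0.062 0.34; -0.001 0.027 -0.002 0 0.001 0.079 0.34
t 29.125 J [ 10.7  27.7 -22.3  39.9  -0.    4.7] F [ 0.5 -0.8 -0.2]
[526.14095818 174.7215003   44.3372338 ] 28.255879225527273
old knob px rgb [61.6        62.06666667 62.76666667]
102 10.379809448497229
```

>>> step_arm(targets="0.001 0.009 0 0 0 0.027 0.34; 0 0.015 0 0 0 0.044 0.34; 0 0.021 0 0 0 0.062 0.34; 0 0.021 0 0 0 0.062 0.34")

```text
time: 29.68
ee_pos: [525.0, 182.6, 44.0]
eef_rot: [180.0, 0.1, 178.9]
contact_force: [-0.0, 0.1, 0.7]
gripper_width: 28.4
gripper_force: 0.0
```

```bash
cat > bm.py <<'E'
from bar import *
arc([-6,-8],[105]*2,'0.34'); s=state(); print(s['ee_pos'],s['gripper_width'])
p,d=grab_frame('scene'); P=pts('scene',d)
r=P-C; X=r@hx; Yv=r@hy; m=(d>0)&(P[...,2]>66)&(P[...,2]<77)&(np.hypot(X,Yv)<60)&(np.hypot(X,Yv)>20); q=np.c_[X[m],Yv[m]]; print(len(q),np.degrees(np.median(np.arctan2(q[:,0],-q[:,1]))))
E
python3 bm.py
```

```text
-0.001 0.008 -0.002 0 0.001 0.016 0.34; -0.001 0.014 -0.002 0 0.001 0.034 0.34
t 29.675 J [ 11.6  27.9 -22.   40.   -0.   12.7] F [-0.   0.1  0.7]
[525.01576034 182.59733873  44.04866583] 28.408627589018018
100 4.028373031805582
```

>>> step_arm(targets="0 0.005 0 0 0 0 0.34; 0 0.01 0 0 0 0 0.34; 0 0.013 0 0 0 0 0.34; 0 0.013 0 0 0 0 0.34")

```text
time: 30.22
ee_pos: [524.6, 184.7, 43.8]
eef_rot: [-179.6, 0.1, 178.7]
contact_force: [0.4, -9.7, 2.2]
gripper_width: 27.9
gripper_force: 4.8
```

```bash
python3 bm.py
```

```text
-0.002 0.002 -0.003 -0.003 0.001 0.015 0.34; -0.002 0.008 -0.003 -0.003 0.001 0.032 0.34
t 30.225 J [ 12.   28.  -21.8  40.2  -0.4  13.3] F [ 0.4 -9.7  2.2]
[524.63184736 184.74660705  43.75408129] 27.86798070461437
100 2.1425068928262
```

>>> step_arm(targets="0 -0.01 0 0 0 0 0.2; 0 -0.014 0 0 0 0 0.1; 0 -0.014 0 0 0 0 0.1; 0 -0.014 -0.05 0 0 0 0.1; 0 -0.014 -0.15 0 0 0 0.1; 0 -0.014 -0.3 0 0 0 0.1; 0 -0.014 -0.45 0 0 0 0.1; 0 -0.014 -0.45 0 0 0 0.1; 0 -0.014 -0.45 0 0 0 0.1")

```text
time: 31.4
ee_pos: [524.2, 182.5, 223.6]
eef_rot: [180.0, 0.1, 178.8]
contact_force: [0.1, -0.5, -0.8]
gripper_width: 38.3
gripper_force: 0.0
```

```bash
python3 bm.py
python3 - <<'E'
from h import *
p,d=grab_frame("scene"); P=pts("scene",d); h=cv2.cvtColor(p,cv2.COLOR_RGB2HSV)
m=(h[...,0]<14)&(h[...,1]>110)&(h[...,2]>35)&(np.abs(P[...,0]-525)<30)&(np.abs(P[...,1]-177)<62)&(P[...,2]>50)&(P[...,2]<70)
q=P[m]; A=np.c_[q[:,:2]-[525,177],np.ones(len(q))]; c,*_=np.linalg.lstsq(A,q[:,2],rcond=None); print('plane',c,len(q)); print(rect('scene',m,62))
from bar import C,hx,hy
r=P-C; X=r@hx; Y=r@hy; k=(d>0)&(P[...,2]>80)&(P[...,2]<110)&(np.hypot(X,Y)<85); q=P[k]; rr=np.median(q,0)-C; print('knob holder',rr@hx,rr@hy,len(q), np.median(q,0))
print(state()['contact_force'])
E
```

```text
-0.002 0.008 0.447 0 0.001 0.016 0.34; -0.003 0.014 0.447 0 0.001 0.033 0.34
t 31.4 J [11.6 18.3 -8.  63.6 -0.  12.8] F [ 0.1 -0.5 -0.8]
[524.18946065 182.52447946 223.62467654] 38.304293609680826
101 1.8924298163975368
plane [7.47153894e-03 1.35371582e-02 6.20928879e+01] 261
(((526.8804931640625, 171.84994506835938), (55.485103607177734, 116.66593933105469), 3.2913103103637695), array([526.40843537, 149.78451269]))
knob holder -0.014534075919448271 -63.646427156890084 70 [531.84410484 178.64703447  92.1110422 ]
[0.821926   0.44864287 0.11005369]
```

```bash
python3 -c "
from cell import *
print(close_job())"
```

```text
the job is handed in; nothing more can be done
None
```

I turned the jig plate over, seated it sleeper side up on both pins, swung the hold-down bar to its stop, raised the arm clear, and handed in the job at about 31 s; the hand-in call gave no verdict.

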